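Start the test kiln from its switch box and console

TASK

Start the test kiln with shut fingers: on the separate switch box, press the ridged, raised end of the rocker fully down; then, on the control console, push the square key fully in so that it stays in; then press the flat round button fully down, keep it down for a moment and let it spring back. The order matters: press neither the square key nor the round button before its turn, and never press the mushroom-shaped stop button. Do not pick up or shift the clay cats, the cup or anything else that stands about, and finish with the hand clear.

Things in the scene. Friction and masses are not known exactly. Their poses are not given: they have to be found in the camera images.
- switchbox: Fixed grey switch box, 100 (x) x 160 (y) x 60 mm high, standing on the bench, turned any way. Origin: centre of its underside. The rocker sits on top with its hinge line parallel to the box's y axis, 69 mm above the bench over the box point (0, 35 mm); its ridged end points to the box's -x. The glaze cup stands on top at about (0, -50 mm).
- rocker_press (a point): Point to press, on top of the rocker's ridged half, 25 mm from the hinge line, just inside the ridge; moves with the rocker. Rocker: white, 66 x 36 mm, shallow V on top; the ridge, a cross bar 4 mm wide and 3 mm high, 29 mm from the hinge, is at the end that stands up at first. The point is 82 mm above the bench at 0, 73 mm when on (ridge top 76 mm); plate beneath: 62 mm.
- rocker (a joint): Rocker angle, rad: 0 = off (ridged end up 0.4 rad), 0.4 = on (ridged half level, the plain end up). It has no spring: it moves against about 4 N of friction at the ridged end, stays where it is left, and stops hard at 0.4.
- console: Fixed grey control console with an aluminium deck, 200 x 200 x 60 mm high. Origin: centre of its underside. On its deck are four places 42.5 mm either side of the centre along its x and y (85 mm apart); the square key, the flat round button, the mushroom stop button and the small clay cat stand in them in any arrangement.
- key_top (a point): Centre of the top face of the square key: 36 x 36 mm, white plastic, in a square black base 52 x 52 x 12 mm on the deck. The top is 82 mm above the bench when out, 76 mm when in (4 mm above its base). The point moves with the key.
- key (a joint): Travel of the square key, m: 0 = out, 0.006 = fully in, a hard stop. It moves against about 4 N of friction and stays where it is left.
- start_top (a point): Centre of the top face of the flat round (start) button: 36 mm across, white plastic, in a round black base 52 mm across, 12 mm high. The top is 82 mm above the bench when out, 76 mm when fully down. The point moves with the button.
- start (a joint): Travel of the flat round button, m: 0 = out, 0.006 = fully down, a hard stop. Spring: about 1.5 N to begin, 5 N fully down; it springs back when let go.
- stop_top (a point): Top of the mushroom-shaped stop button, not to be pressed: a domed head 40 mm across on a stem, white plastic, in a round black base 48 mm across, its top 97 mm above the bench.
- stop (a joint): Travel of the mushroom stop button, m: 0 = out, 0.006 = fully down (sprung). It is to stay out.
- small_cat: Bystander: loose raw clay cat figurine in one of the console's four places, 60 mm high, about 45 mm across, 90 g. Origin: centre of its underside.
- glaze_cup: Bystander: loose white ceramic cup on top of the switch box, 40 mm across, 34 mm high. Origin: centre of its underside.
- big_cat: Bystander: loose dry clay cat figurine on the bench, 120 mm high, about 85 mm across. Origin: centre of its underside.
- slip_jar: Bystander: loose jar, 70 mm across, 100 mm high. Origin: centre of its underside.
- bowl: Bystander: loose blue bowl, 120 mm across, 50 mm high. Origin: centre of its underside.
- brush: Bystander: loose brush, 160 mm long, lying on the bench. Origin: on its underside, near the middle.
- mould: Bystander: loose plaster mould block, 90 x 120 x 50 mm. Origin: centre of its underside.
There are look-alikes about, which are no part of the job. Leave any red or turquoise look-alike of the switchbox alone.

How it is judged:
On the way, in this order (a step that is already met when the one before it is completed fails the run):
1. the rocker is pressed over to on (value of joint rocker above 0.34 rad and value of joint key below 0.003 m), for 0.1 s.
2. the square key is pushed in (value of joint key above 0.005 m and value of joint rocker above 0.34 rad), for 0.1 s.
3. the flat round button is held fully down for a moment (all of step 2 and value of joint start above 0.005 m), for 0.2 s.
At the end, for the whole second after the job is handed in: Rocker on (over 0.34 of 0.4 rad), square key in (over 5 of 6 mm), round button held down 0.2 s (over 5 mm) and out again (under 1.5 mm), mushroom button out, cats and cup upright, every bystander within 20 mm (small cat and cup 15 mm) of its start (all of step 2 and value of joint each of start, stop below 0.0015 m and distance of each of small_cat, glaze_cup from where it was at the start of the episode below 0.015 m and distance of each of big_cat, slip_jar, bowl, brush, mould from where it was at the start of the episode below 0.02 m and angle between each of small_cat, big_cat, glaze_cup's own z axis and vertical below 0.2 rad); the robot touches nothing.
It fails at once if the square key was pressed before the rocker was on (value of joint key above 0.003 m and value of joint rocker below 0.34 rad).
It fails at once if the round button was pressed before the rocker was on and the square key in (value of joint start above 0.003 m and (value of joint rocker below 0.34 rad or value of joint key below 0.005 m)).
It fails at once if the mushroom stop button was pressed (over 3 mm) (value of joint stop above 0.003 m).
It fails at once if a bystander was picked up, shifted or knocked over (distance of any of small_cat, glaze_cup from where it was at the start of the episode above 0.015 m or distance of any of big_cat, slip_jar, bowl, brush, mould from where it was at the start of the episode above 0.02 m or angle between any of small_cat, big_cat, glaze_cup's own z axis and vertical above 0.5 rad).
It also fails if it takes over 53 s, if anything falls off the work surface, if the arm or the gripper's body presses on something with over 40 N, if the wrist force passes 120 N, or if a joint passes its speed limit or range.

ROBOT

A 7-joint arm with a two-finger parallel gripper is mounted at the origin on the work surface. World frame = base frame: x ahead of the robot, y to its left, z up, the work surface at z = 0. Lengths are in m, angles in rad, forces in N, time in s.
With the tool pointing down it reaches from about 0.425 to 0.875 m from the base axis. Payload 4.7 kg.
Tool frame: the origin (TCP) lies on the centre line of the jaws, within the pads' length; the fingertips stand 22 mm ahead of it and the grasp point (between the pads) lies 3 mm ahead of it; z points along the fingers, y is the line along which they close (so a half turn about z gives the same grasp; the last joint's range is limited). The gripper opens to 87 mm and grips with 3 to 60 N. Pads are 19 mm wide; open, the fingers measure 117 mm over their backs; the gripper's body (75 mm by 190 mm) begins 51 mm behind the grasp point.
Start: joints at [1.154, 0.321, -0.07, 1.45, 0.023, 1.371, -0.057], TCP at [0.271, -0.591, 0.245] pointing down, gripper open.
Joint ranges: [-2.86, 2.86], [-0.3, 2.09], [-1.38, 1.24], [0.06, 2.45], [-1.56, 4.7], [0.09, 2.05], [-2.69, 2.69]. Speed limits (rad/s): [2.57, 2.57, 3.14, 3.14, 3.14, 3.14, 3.14].

INTERFACE

Orientations are given as a unit quaternion [x, y, z, w].
In Python, from plant import manip gives the robot as it stands. The module is installed in compiled form; this text tells all that it offers.
- The arm moves only by the tool play_rows, never from a script. Its argument "series" is a list of rows, each a list of 6 numbers: the shift along the world's x, y, z as a fraction of full scale, then the turn, a rotation vector about the world's x, y, z as a fraction of full scale. In form: [[x, y, z, ax, ay, az], ...]. A call has exactly 5 rows; each row shifts and turns the commanded pose from where the row before left it; what a row does not reach is not made up. Full scale, the value 1, is 0.05 m for a shift and 0.08 rad for a turn. A row lasts 1/10 s, in which the tool goes at most 50 mm and 8.59 degrees, less where a joint would pass 70% of its speed; a pose out of reach is approached as far as the arm can. A call with a number of a shift or a turn outside -1 to 1 is refused whole. A call with a gripper value outside its range is refused whole. "jaw" is the closure, from 0 (fully open) to 1 (shut), set as the call begins (left out, the last holds). The fingers move at their own pace and stop on an object; "newtons" is the grip in N (left out, the last holds). Time passes only in rows, so rows that do not move let the fingers close, or fill a call up. It gives the time, the measured TCP pose, the force, the opening and the grip force at its end, in the units of the state.
- manip.sense(): the state, without advancing time (a new reading comes with each control period).
- manip.capture(name): name is "scene" or "side" or "wrist"; returns a dict with "pixels" (420x560x3 uint8, red, green, blue), "depth" (420x560 float32, m along the optical axis (not along the pixel's ray), 0 where there is no reading), "camera_matrix" (3x3 intrinsics, pixels), "world_to_cam" (4x4, takes a point from world to camera coordinates); the wrist camera has in their place "tool_from_camera" (4x4, takes a point from camera to tool coordinates, whose origin is the TCP and whose axes are the flange's). Camera axes: x right, y down, z forward; pixel columns grow to the right and rows downward; lengths in m; the calibration is good to about 2 mm. A picture is of the moment at which its call begins: read the wrist's pose just before it.
- manip.hand_in(): hands the job in; it is judged then, once.
The state is a dict: "t": time; "qpos": joint angles; "qvel": joint speeds; "effort": joint torques, N m; "position": TCP position; "ee_rot": TCP orientation; "contact_force": force on the tool from outside, world axes, zero at the start; "ft_torque": the same for the moment, N m; "width": finger opening in m; "finger_force": force on a finger pad.
Only numpy, scipy, OpenCV 4.12 (cv2) and the standard library are available. Lean on these libraries where they do the work, as an engineer would, in place of code of your own. Each camera call takes 0.05 s, during which the arm holds its last target. There are 200 camera calls.

## Working session

There is one attempt and no reset: what is moved stays moved. The work goes in short steps, Python scripts to look and compute and a tool call to move; the robot and the scene stay as the last step left them, time stands still between calls to the robot, and variables do not carry over. Pictures are saved under pics/ and viewed, at most 10 in all, crops included, and the job is handed in when it is done.

Besides the shell and the picture viewer there is one more tool, called by a JSON object that holds its "api" and its "payload", one argument or row to a line. play_rows: Moves the arm, as the interface text tells. Shift numbers are shares of 0.05 m and turn numbers shares of 0.08 rad, none past 1 either way. Its arguments: {"type":"object","properties":{"series":{"type":"array","items":{"type":"array","items":{"type":"number"}}},"jaw":{"type":"number"},"newtons":{"type":"number"}},"required":["series"]}

```bash
mkdir -p pics; python3 - <<'E'
from plant import manip
import cv2,numpy as np
s=manip.sense();print(s)
for n in("scene","side"):
    c=manip.capture(n);cv2.imwrite(f"pics/{n}0.png",c["pixels"][:,:,::-1]);np.savez(f"{n}0.npz",**c)
    print(n,c["camera_matrix"],c["world_to_cam"])
E
```

```text
{'t': 0.0, 'qpos': array([ 1.15410584,  0.32182341, -0.070059  ,  1.45167134,  0.02259479,
        1.37079618, -0.05689377]), 'qvel': array([ 8.03264183e-04, -7.80381021e-05, -1.00446337e-03,  1.46181876e-04,
        6.62015694e-04, -5.74884363e-06, -2.15799470e-03]), 'effort': array([-8.53882921e-04, -4.91287744e+01, -4.04283777e-01, -3.12528419e+01,
       -6.40770094e-02,  4.37431899e-02,  1.55858829e-04]), 'position': array([ 0.27116338, -0.59017535,  0.24346284]), 'ee_rot': array([ 9.76890344e-01,  2.13738958e-01, -2.53507094e-04, -9.21685644e-04]), 'contact_force': array([ 0.91684641, -0.59151902,  0.29747516]), 'ft_torque': array([-0.00395561, -0.04146058,  0.04664575]), 'finger_force': 0.0, 'width': 0.0871920818423008}
scene [[432.64210898   0.         292.57458248]
 [  0.         432.64210898 206.94526129]
 [  0.           0.           1.        ]] [[ 0.83809767  0.54550615 -0.00391555 -0.42793839]
 [ 0.43944665 -0.67936946 -0.58765958 -0.18100172]
 [-0.32323202  0.49079546 -0.80909881  1.55784963]
 [ 0.          0.          0.          1.        ]]
side [[416.95528281   0.         276.20941517]
 [  0.         416.95528281 207.69547921]
 [  0.           0.           1.        ]] [[-0.96511436 -0.26151413  0.01283132  0.47988054]
 [-0.20467861  0.72298803 -0.65984466  0.15199831]
 [ 0.16328181 -0.63945185 -0.75129247  1.34912437]
 [ 0.          0.          0.          1.        ]]
```

View pics/scene0.png

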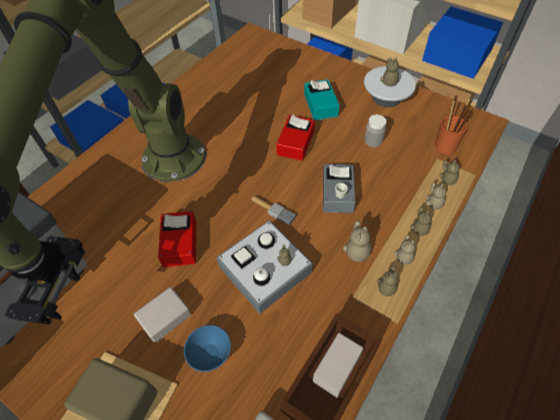

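View pics/side0.png

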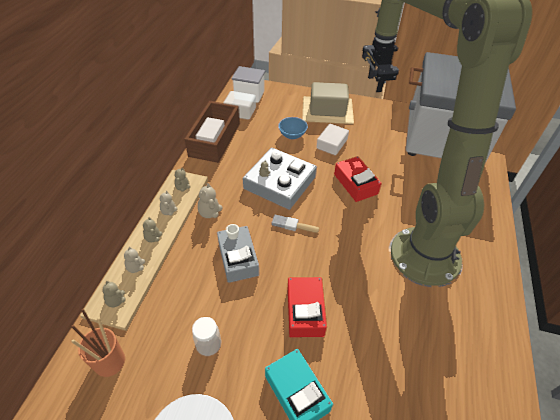

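The grey switch box is at scene (340,188), with its rocker at (340,172) and the cup at (341,190). The look-alikes are red at (178,238) and (295,137), and turquoise at (320,98). On the console at (265,265), the square key is at (243,256) and the cat at (285,256). The round ones at (266,240) and (262,275) still have to be told apart, so I'll take one close crop.

```bash
python3 - <<'E'
import cv2,numpy as np
a=cv2.imread("pics/scene0.png");b=cv2.imread("pics/side0.png")
def cr(i,x,y):return cv2.resize(i[y:y+100,x:x+100],(400,300) if 0 else (300,300),interpolation=cv2.INTER_CUBIC)
o=np.vstack([np.hstack([cr(a,215,215),cr(a,290,140)]),np.hstack([cr(b,230,130),cr(b,190,205)])])
cv2.imwrite("pics/crop0.png",o)
for n in("scene","side"):
    c=np.load(n+"0.npz");K=c["camera_matrix"];T=c["world_to_cam"];
    C=np.linalg.inv(T)
    def pt(u,v):
        d=np.median(c["depth"][v-1:v+2,u-1:u+2]);p=np.linalg.inv(K)@[u,v,1]*d;return (C@np.r_[p,1])[:3].round(4)
    for uv in ([(243,256),(266,238),(262,272),(285,256),(340,172),(340,205),(340,188)] if n=="scene" else [(297,166),(277,156),(284,180),(264,168),(238,255),(232,230)]):print(n,uv,pt(*uv))
E
```

```text
scene (243, 256) [ 0.4902 -0.2248  0.0826]
scene (266, 238) [ 0.5102 -0.1404  0.0822]
scene (262, 272) [ 0.5662 -0.2385  0.0874]
scene (285, 256) [ 0.5971 -0.1705  0.1047]
scene (340, 172) [0.564  0.203  0.0736]
scene (340, 205) [0.6194 0.1108 0.0377]
scene (340, 188) [0.5963 0.1458 0.0721]
side (297, 166) [ 0.4772 -0.2078  0.0817]
side (277, 156) [ 0.5571 -0.2273  0.0932]
side (284, 180) [ 0.5048 -0.1281  0.0798]
side (264, 168) [ 0.5838 -0.1502  0.0965]
side (238, 255) [0.5598 0.2109 0.0727]
side (232, 230) [0.6098 0.1227 0.0687]
```

View pics/crop0.png

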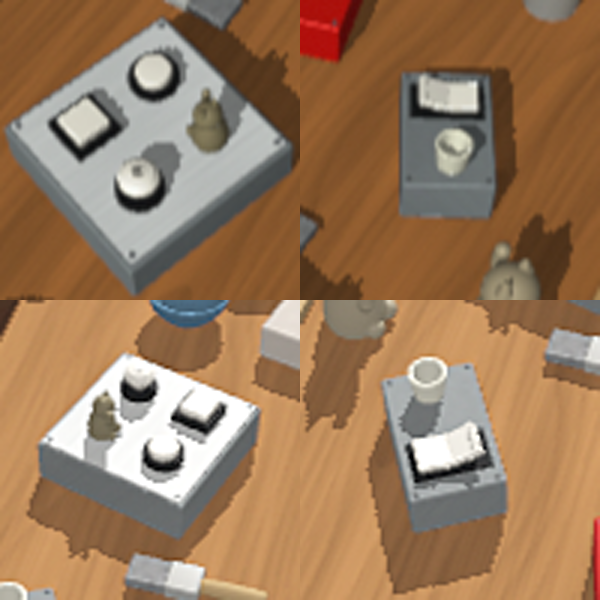

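The key is at scene (243,256) and the flat start button at (266,240), with its top at 0.082 m. The mushroom is at (262,275), domed and taller. The chosen grey switch box shows its raised ridge towards the robot, at the right in the side view. Next I'll measure the positions.

```bash
cat > h.py <<'E'
import cv2,numpy as np
def cloud(c):
    K=c["camera_matrix"];d=c["depth"];v,u=np.mgrid[:420,:560]
    p=np.stack([(u-K[0,2])/K[0,0]*d,(v-K[1,2])/K[1,1]*d,d,np.ones_like(d)],-1)
    return (p@np.linalg.inv(c["world_to_cam"]).T)[...,:3]
E
python3 - <<'E'
from h import *
for n in("scene","side"):
    c=np.load(n+"0.npz");P=cloud(c);px=c["pixels"].astype(int)
    w=(px.min(-1)>150)&(px.max(-1)-px.min(-1)<60)
    for nm,xy in dict(key=(.485,-.215),start=(.508,-.135),stop=(.561,-.232)).items():
        m=w&(np.hypot(P[...,0]-xy[0],P[...,1]-xy[1])<.035)&(P[...,2]>.078)
        q=P[m];(cx,cy),_,ang=cv2.minAreaRect(q[:,:2].astype(np.float32))
        print(n,nm,m.sum(),q.mean(0).round(4),np.round((cx,cy,ang),4),q[:,2].max().round(4))
    for nm,xy,z0,z1,r in(("sbox",(.58,.17),.05,.066,.13),("console",(.53,-.18),.052,.066,.2)):
        m=(np.hypot(P[...,0]-xy[0],P[...,1]-xy[1])<r)&(P[...,2]>z0)&(P[...,2]<z1)
        m=cv2.morphologyEx(m.astype(np.uint8),cv2.MORPH_OPEN,np.ones((3,3)))>0
        q=P[m];print(n,nm,m.sum(),cv2.minAreaRect(q[:,:2].astype(np.float32)))
    m=w&(np.hypot(P[...,0]-.562,P[...,1]-.207)<.045)&(P[...,2]>.064)
    q=P[m];print(n,"rocker",m.sum(),q.mean(0).round(4),cv2.minAreaRect(q[:,:2].astype(np.float32)),"high",q[q[:,2]>.078].mean(0))
    m=w&(np.hypot(P[...,0]-.60,P[...,1]-.134)<.035)&(P[...,2]>.064)
    q=P[m];print(n,"cup",m.sum(),q.mean(0),cv2.minEnclosingCircle(q[:,:2].astype(np.float32)))
E
```

```text
scene key 130 [ 0.4848 -0.2212  0.0814] [ 0.4845 -0.2213 75.7543] 0.0858
scene start 90 [ 0.5083 -0.1401  0.0821] [ 0.5075 -0.1394 41.3186] 0.0855
scene stop 115 [ 0.567  -0.2487  0.0938] [ 0.5661 -0.2481 88.3556] 0.1005
scene sbox 827 ((0.577115535736084, 0.17516686022281647), (0.09764887392520905, 0.16310173273086548), 30.566890716552734)
scene console 3200 ((0.5364496111869812, -0.19134220480918884), (0.1999237984418869, 0.20174609124660492), 74.17395782470703)
scene rocker 170 [0.5607 0.2023 0.0761] ((0.5596727728843689, 0.20361840724945068), (0.06083283573389053, 0.03664210066199303), 31.337095260620117) high [0.54493563 0.19217018 0.08231698]
scene cup 99 [0.60409193 0.13415818 0.08401856] ((0.6032996773719788, 0.13320189714431763), 0.02031104266643524)
side key 71 [ 0.4813 -0.2169  0.0816] [ 0.4833 -0.2176 69.9486] 0.0854
side start 61 [ 0.5053 -0.1348  0.0821] [ 0.505  -0.1366 72.8696] 0.0877
side stop 58 [ 0.5627 -0.2363  0.0931] [ 0.5658 -0.2398 58.0025] 0.1011
side sbox 1042 ((0.5748494863510132, 0.17706626653671265), (0.09991718828678131, 0.16327276825904846), 30.50167465209961)
side console 1503 ((0.5341676473617554, -0.18923868238925934), (0.2055046260356903, 0.20075586438179016), 73.98260498046875)
side rocker 237 [0.5576 0.2087 0.0758] ((0.5568891167640686, 0.20127266645431519), (0.07347927242517471, 0.06874655187129974), 87.62967681884766) high [0.53981083 0.19875302 0.08169487]
side cup 150 [0.60245759 0.13477641 0.08229535] ((0.6026713848114014, 0.12879368662834167), 0.03343415632843971)
```

{"api": "play_rows", "payload": {
  "series": [
    [0.4,0.78,0,0,0,0.06],
    [0.4,0.78,0,0,0,0.06],
    [0.4,0.78,0,0,0,0.06],
    [0.4,0.78,0,0,0,0.06],
    [0.4,0.78,0,0,0,0.06]
  ],
  "jaw": 1,
  "newtons": 20
}}

```text
t: 0.6
position: [0.3718, -0.3938, 0.2442]
ee_rot: [0.974, 0.225, -0.0, -0.0]
contact_force: [0.6, -0.1, 0.5]
width: 0.0547
finger_force: 0.0
```

{"api": "play_rows", "payload": {
  "series": [
    [0.4,0.78,0,0,0,0.06],
    [0.4,0.78,0,0,0,0.06],
    [0.4,0.78,0,0,0,0.06],
    [0.4,0.78,0,0,0,0.06],
    [0.4,0.78,0,0,0,0.06]
  ]
}}

```text
t: 1.1
position: [0.4717, -0.1989, 0.2444]
ee_rot: [0.971, 0.237, -0.0, 0.0]
contact_force: [0.4, 0.3, -0.1]
width: 0.0154
finger_force: 0.0
```

{"api": "play_rows", "payload": {
  "series": [
    [0.13,0.78,0,0,0,0.06],
    [0.13,0.78,0,0,0,0.06],
    [0.13,0.78,0,0,0,0.06],
    [0.13,0.78,0,0,0,0.06],
    [0.13,0.78,0,0,0,0.06]
  ]
}}

```text
t: 1.6
position: [0.5037, -0.0041, 0.2444]
ee_rot: [0.969, 0.249, -0.0, 0.0]
contact_force: [0.7, 0.5, 0.5]
width: 0.0003
finger_force: 0.0
```

{"api": "play_rows", "payload": {
  "series": [
    [0.13,0.78,0,0,0,0.06],
    [0.13,0.78,0,0,0,0.06],
    [0.13,0.78,0,0,0,0.06],
    [0.13,0.5,0,0,0,0.06],
    [0,0,0,0,0,0]
  ]
}}

```text
t: 2.1
position: [0.5293, 0.1414, 0.2444]
ee_rot: [0.965, 0.262, 0.0, -0.001]
contact_force: [-0.1, 0.5, -0.2]
width: 0.0004
finger_force: 0.0
```

{"api": "play_rows", "payload": {
  "series": [
    [0.06,0.51,-0.4,0,0,0],
    [0.06,0.51,-0.5,0,0,0],
    [0,0,-0.6,0,0,0],
    [0,0,-0.4,0,0,0],
    [0,0,0,0,0,0]
  ]
}}

```text
t: 2.6
position: [0.5337, 0.1852, 0.1461]
ee_rot: [0.966, 0.258, -0.004, 0.0]
contact_force: [-0.6, -0.1, -0.7]
width: 0.0007
finger_force: 0.0
```

```bash
python3 - <<'E'
from plant import manip
from h import *
from scipy.spatial.transform import Rotation as R
s=manip.sense();print(s["position"],s["contact_force"])
c=manip.capture("wrist");T=np.eye(4);T[:3,:3]=R.from_quat(s["ee_rot"]).as_matrix();T[:3,3]=s["position"]
c["world_to_cam"]=np.linalg.inv(T@c["tool_from_camera"]);np.savez("w0.npz",**c)
P=cloud(c);px=c["pixels"].astype(int)
w=(px.min(-1)>150)&(px.max(-1)-px.min(-1)<60)
m=w&(np.hypot(P[...,0]-.558,P[...,1]-.206)<.045)&(P[...,2]>.063)&(P[...,2]<.09)
q=P[m];print(m.sum(),q.mean(0),cv2.minAreaRect(q[:,:2].astype(np.float32)),"high",q[q[:,2]>.079].mean(0),q[:,2].max())
im=px[:,:,::-1].astype(np.uint8).copy()
def pr(p):
    k=c["world_to_cam"]@np.r_[p,1];k=c["camera_matrix"]@k[:3];return tuple(int(round(v)) for v in k[:2]/k[2])
cv2.drawMarker(im,pr([.5367,.1936,.082]),(0,0,255),0,12);cv2.drawMarker(im,pr([.5582,.2063,.069]),(0,255,0),0,12)
cv2.imwrite("pics/w0.png",im)
E
```

```text
[0.53373858 0.18519866 0.14610568] [-0.6387413  -0.11913905 -0.71004894]
6456 [0.56124038 0.20654904 0.07502036] ((0.5607468485832214, 0.206247478723526), (0.06346167623996735, 0.03591785579919815), 30.7103328704834) high [0.53858915 0.19333251 0.08183739] 0.08595942439260618
```

View pics/w0.png

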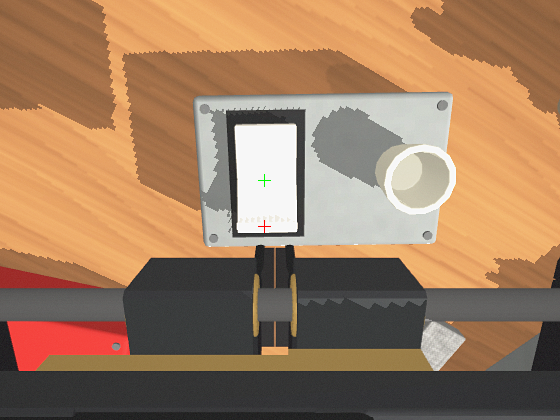

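The wrist view shows the rocker at (265,180) with its raised end at (265,226), where my marks lie. I'll shift over it and press.

{"api": "play_rows", "payload": {
  "series": [
    [0.046,0.156,0,0,0,0],
    [0,0,-0.3,0,0,0],
    [0,0,-0.3,0,0,0],
    [0,0,0,0,0,0],
    [0,0,0,0,0,0]
  ]
}}

```text
t: 3.15
position: [0.5377, 0.1948, 0.1188]
ee_rot: [0.966, 0.258, -0.001, 0.0]
contact_force: [0.1, -0.3, 0.3]
width: 0.0006
finger_force: 0.0
```

{"api": "play_rows", "payload": {
  "series": [
    [0,0,-0.1,0,0,0],
    [0,0,-0.1,0,0,0],
    [0,0,-0.1,0,0,0],
    [0,0,0,0,0,0],
    [0,0,0,0,0,0]
  ]
}}

```text
t: 3.65
position: [0.5384, 0.1953, 0.1045]
ee_rot: [0.966, 0.258, 0.0, -0.0]
contact_force: [1.0, 0.6, -0.4]
width: 0.0003
finger_force: 0.0
```

{"api": "play_rows", "payload": {
  "series": [
    [-0.03,-0.03,-0.04,0,0,0],
    [0,0,-0.04,0,0,0],
    [0,0,-0.04,0,0,0],
    [0,0,0,0,0,0],
    [0,0,0,0,0,0]
  ]
}}

```text
t: 4.15
position: [0.5365, 0.1938, 0.0984]
ee_rot: [0.966, 0.258, -0.0, -0.0]
contact_force: [-1.3, 1.2, 2.1]
width: 0.0003
finger_force: 1.2
```

{"api": "play_rows", "payload": {
  "series": [
    [0,0,-0.03,0,0,0],
    [0,0,-0.03,0,0,0],
    [0,0,0,0,0,0],
    [0,0,0,0,0,0],
    [0,0,0,0,0,0]
  ]
}}

```text
t: 4.65
position: [0.5366, 0.1939, 0.0977]
ee_rot: [0.966, 0.258, -0.0, 0.001]
contact_force: [-5.7, -1.5, 16.9]
width: 0.0007
finger_force: 8.4
```

There's a hard stop with 17 N at tip 0.076, so the rocker is fully over. I'll lift and check it numerically.

{"api": "play_rows", "payload": {
  "series": [
    [0,0,0.2,0,0,0],
    [0,0,0.4,0,0,0],
    [0,0,0.6,0,0,0],
    [0,0,0.3,0,0,0],
    [0,0,0,0,0,0]
  ]
}}

```text
t: 5.15
position: [0.5382, 0.194, 0.1727]
ee_rot: [0.966, 0.258, 0.002, 0.0]
contact_force: [0.1, -0.0, -0.5]
width: 0.0005
finger_force: 0.0
```

```bash
cat >> h.py <<'E'
def wrist():
    from plant import manip
    from scipy.spatial.transform import Rotation as R
    s=manip.sense();c=manip.capture("wrist");T=np.eye(4);T[:3,:3]=R.from_quat(s["ee_rot"]).as_matrix();T[:3,3]=s["position"]
    c["world_to_cam"]=np.linalg.inv(T@c["tool_from_camera"])
    px=c["pixels"].astype(int);w=(px.min(-1)>150)&(px.max(-1)-px.min(-1)<60)
    return s,c,cloud(c),w
E
python3 - <<'E'
from h import *
s,c,P,w=wrist();print(s["position"])
X=np.array([.862,.508]);d=P[...,:2]-[.5595,.2065];a=d@X;b=d@[-.508,.862]
for lo in range(-30,32,6):
    m=(abs(b)<.012)&(a>lo/1e3)&(a<lo/1e3+.006)&(P[...,2]>.05)&(P[...,2]<.1)
    print(lo,m.sum(),np.median(P[m][:,2]).round(4) if m.any() else None)
E
```

```text
[0.53823642 0.19401142 0.17267177]
-30 321 0.0726
-24 282 0.0719
-18 276 0.0718
-12 282 0.0718
-6 293 0.0719
0 282 0.0737
6 291 0.076
12 299 0.0786
18 327 0.0811
24 400 0.0831
30 374 0.061
```

{"api": "play_rows", "payload": {
  "series": [
    [-0.1,-0.75,0,0,0,0],
    [-0.1,-0.75,0,0,0,0],
    [-0.1,-0.75,0,0,0,0],
    [-0.1,-0.75,0,0,0,0],
    [-0.1,-0.75,0,0,0,0]
  ]
}}

```text
t: 5.7
position: [0.5103, 0.0043, 0.1687]
ee_rot: [0.966, 0.258, -0.001, -0.0]
contact_force: [1.0, 0.9, 0.3]
width: 0.0008
finger_force: 0.0
```

{"api": "play_rows", "payload": {
  "series": [
    [-0.1,-0.75,0,0,0,0],
    [-0.1,-0.75,0,0,0,0],
    [-0.1,-0.75,0,0,0,0],
    [-0.1,-0.75,0,0,0,0],
    [-0.1,-0.75,0,0,0,0]
  ]
}}

```text
t: 6.2
position: [0.4852, -0.1828, 0.1687]
ee_rot: [0.966, 0.258, -0.001, -0.001]
contact_force: [1.3, -0.5, -0.3]
width: 0.0004
finger_force: 0.0
```

{"api": "play_rows", "payload": {
  "series": [
    [-0.05,-0.6,-0.1,0,0,0],
    [0,0,-0.2,0,0,0],
    [0,0,-0.2,0,0,0],
    [0,0,0,0,0,0],
    [0,0,0,0,0,0]
  ]
}}

```text
t: 6.7
position: [0.4841, -0.2096, 0.1448]
ee_rot: [0.966, 0.259, -0.0, -0.001]
contact_force: [0.7, 0.3, -0.5]
width: 0.0008
finger_force: 0.0
```

```bash
python3 - <<'E'
from h import *
s,c,P,w=wrist();print(s["position"])
im=c["pixels"][:,:,::-1].copy()
def pr(p):
    k=c["world_to_cam"]@np.r_[p,1];k=c["camera_matrix"]@k[:3];return tuple(int(round(v)) for v in k[:2]/k[2])
for nm,xy,z0,z1 in(("key",(.4835,-.2195),.079,.087),("start",(.506,-.138),.079,.087),("stop",(.5645,-.2428),.08,.105)):
    m=w&(np.hypot(P[...,0]-xy[0],P[...,1]-xy[1])<.03)&(P[...,2]>z0)&(P[...,2]<z1)
    q=P[m];print(nm,m.sum(),q.mean(0) if m.any() else 0,cv2.minAreaRect(q[:,:2].astype(np.float32)) if m.any() else 0)
    cv2.drawMarker(im,pr([*xy,.082]),(0,0,255),0,12)
cv2.imwrite("pics/w1.png",im)
E
```

```text
[ 0.48412995 -0.20961365  0.14477858]
key 2040 [ 0.4908648  -0.21894464  0.08018511] ((0.4859282374382019, -0.22029203176498413), (0.0348207950592041, 0.035266947001218796), 74.31668090820312)
start 2735 [ 0.50962859 -0.13839392  0.08067359] ((0.5090024471282959, -0.1389106810092926), (0.03400617465376854, 0.033979613333940506), 26.145164489746094)
stop 3407 [ 0.56722619 -0.24399487  0.09236472] ((0.5673478841781616, -0.24549312889575958), (0.0382988303899765, 0.03452383726835251), 9.337005615234375)
```

View pics/w1.png

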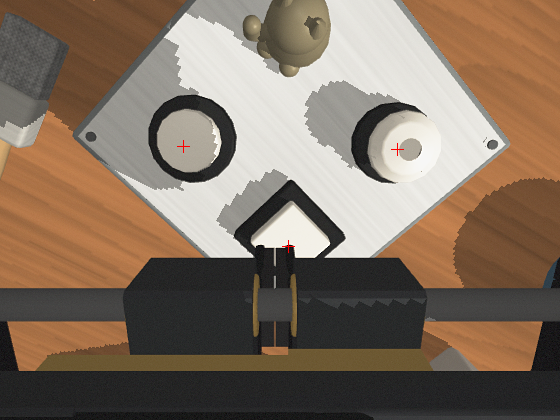

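The wrist view shows the flat start button at (188,140), the mushroom at (405,148) and the square key at (290,232) under the fingers. I'll press the key.

{"api": "play_rows", "payload": {
  "series": [
    [0.02,-0.2,0,0,0,0],
    [0,0,-0.3,0,0,0],
    [0,0,-0.3,0,0,0],
    [0,0,0,0,0,0],
    [0,0,0,0,0,0]
  ]
}}

```text
t: 7.25
position: [0.4846, -0.2209, 0.1146]
ee_rot: [0.966, 0.258, -0.001, -0.001]
contact_force: [-0.2, -0.1, -0.1]
width: 0.0005
finger_force: 0.0
```

{"api": "play_rows", "payload": {
  "series": [
    [0,0,-0.1,0,0,0],
    [0,0,-0.06,0,0,0],
    [0,0,-0.04,0,0,0],
    [0,0,0,0,0,0],
    [0,0,0,0,0,0]
  ]
}}

```text
t: 7.75
position: [0.4853, -0.2214, 0.1057]
ee_rot: [0.966, 0.258, 0.0, 0.0]
contact_force: [0.1, 0.3, 0.4]
width: 0.0008
finger_force: 0.0
```

{"api": "play_rows", "payload": {
  "series": [
    [0,0.02,-0.04,0,0,0],
    [0,0,-0.04,0,0,0],
    [0,0,-0.04,0,0,0],
    [0,0,-0.04,0,0,0],
    [0,0,0,0,0,0]
  ]
}}

```text
t: 8.25
position: [0.4856, -0.2205, 0.0983]
ee_rot: [0.966, 0.258, 0.0, 0.0]
contact_force: [-1.7, 0.5, 7.2]
width: 0.0006
finger_force: 3.5
```

{"api": "play_rows", "payload": {
  "series": [
    [0,0,-0.02,0,0,0],
    [0,0,0,0,0,0],
    [0,0,0,0,0,0],
    [0,0,0,0,0,0],
    [0,0,0,0,0,0]
  ]
}}

```text
t: 8.75
position: [0.4856, -0.2206, 0.0982]
ee_rot: [0.966, 0.258, 0.0, 0.001]
contact_force: [-3.9, 1.2, 12.4]
width: 0.0003
finger_force: 6.3
```

{"api": "play_rows", "payload": {
  "series": [
    [0,0,-0.03,0,0,0],
    [0,0,0,0,0,0],
    [0,0,0.25,0,0,0],
    [0,0,0.5,0,0,0],
    [0,0,0.3,0,0,0]
  ]
}}

```text
t: 9.25
position: [0.4857, -0.2203, 0.1487]
ee_rot: [0.966, 0.258, 0.0, 0.0]
contact_force: [-0.0, 0.4, -0.8]
width: 0.0005
finger_force: 0.0
```

```bash
python3 - <<'E'
from h import *
s,c,P,w=wrist();print(s["position"],s["contact_force"])
for nm,xy in(("key",(.489,-.2195)),("start",(.509,-.1385)),("base+",(.545,-.19))):
    m=(np.hypot(P[...,0]-xy[0],P[...,1]-xy[1])<.010)&(P[...,2]<.09)
    print(nm,m.sum(),np.median(P[m],0) if m.any() else 0)
E
```

```text
[ 0.48565357 -0.22030968  0.14873442] [-0.03693273  0.38861621 -0.80049172]
key 746 [ 0.48903758 -0.21951025  0.07467711]
start 990 [ 0.50913072 -0.13846158  0.08076383]
base+ 831 [ 0.5451233  -0.18993484  0.05872206]
```

The key sits 6 mm lower than the start button, so it is in. Now the start button.

{"api": "play_rows", "payload": {
  "series": [
    [0.145,0.545,0,0,0,0],
    [0.145,0.545,0,0,0,0],
    [0.145,0.545,0,0,0,0],
    [0,0,0,0,0,0],
    [0,0,0,0,0,0]
  ]
}}

```text
t: 9.8
position: [0.5068, -0.138, 0.147]
ee_rot: [0.966, 0.259, -0.0, -0.0]
contact_force: [-0.0, -0.5, 0.2]
width: 0.0005
finger_force: 0.0
```

{"api": "play_rows", "payload": {
  "series": [
    [0,0,-0.3,0,0,0],
    [0,0,-0.3,0,0,0],
    [0,0,-0.15,0,0,0],
    [0,0,0,0,0,0],
    [0,0,0,0,0,0]
  ]
}}

```text
t: 10.3
position: [0.5068, -0.1387, 0.1097]
ee_rot: [0.966, 0.258, -0.0, -0.0]
contact_force: [0.3, -0.3, 0.2]
width: 0.0006
finger_force: 0.0
```

{"api": "play_rows", "payload": {
  "series": [
    [0,0,-0.08,0,0,0],
    [0,0,-0.06,0,0,0],
    [0,0,-0.06,0,0,0],
    [0,0,-0.04,0,0,0],
    [0,0,0,0,0,0]
  ]
}}

```text
t: 10.8
position: [0.5075, -0.1388, 0.0986]
ee_rot: [0.966, 0.258, 0.0, 0.0]
contact_force: [-0.6, -1.0, 4.7]
width: 0.0006
finger_force: 2.3
```

{"api": "play_rows", "payload": {
  "series": [
    [0,0,-0.04,0,0,0],
    [0,0,0,0,0,0],
    [0,0,0,0,0,0],
    [0,0,0,0,0,0],
    [0,0,0,0,0,0]
  ]
}}

```text
t: 11.3
position: [0.5076, -0.1388, 0.0983]
ee_rot: [0.966, 0.258, 0.0, 0.001]
contact_force: [-5.3, 0.2, 15.1]
width: 0.0001
finger_force: 7.4
```

It is against the hard stop at 15 N and held there for about 0.4 s. I'll hold slightly longer, then lift clear.

{"api": "play_rows", "payload": {
  "series": [
    [0,0,0,0,0,0],
    [0,0,0,0,0,0],
    [0,0,0.2,0,0,0],
    [0,0,0.6,0,0,0],
    [0,0,0.8,0,0,0]
  ]
}}

```text
t: 11.8
position: [0.5052, -0.1381, 0.175]
ee_rot: [0.966, 0.258, -0.002, -0.002]
contact_force: [1.7, -0.8, -0.4]
width: 0.0005
finger_force: 0.0
```

{"api": "play_rows", "payload": {
  "series": [
    [0,0,0.6,0,0,0],
    [0,0,0.6,0,0,0],
    [0,0,0,0,0,0],
    [0,0,0,0,0,0],
    [0,0,0,0,0,0]
  ]
}}

```text
t: 12.3
position: [0.5061, -0.1384, 0.2346]
ee_rot: [0.966, 0.258, -0.001, -0.001]
contact_force: [0.3, 0.8, -0.4]
width: 0.0002
finger_force: 0.0
```

```bash
python3 - <<'E'
from h import *
from plant import manip
s,c,P,w=wrist();print(s["position"],s["contact_force"],abs(s["qvel"]).max())
for nm,xy in(("start",(.509,-.1385)),("stop",(.566,-.244))):
    m=(np.hypot(P[...,0]-xy[0],P[...,1]-xy[1])<.010)&(P[...,2]<.11)
    print(nm,m.sum(),np.median(P[m],0) if m.any() else 0)
for n in("scene","side"):
    c=manip.capture(n);P=cloud(c)
    for nm,xy in(("key",(.4845,-.22)),("rocker-",(.539,.195)),("rocker+",(.582,.217))):
        m=(np.hypot(P[...,0]-xy[0],P[...,1]-xy[1])<.007)&(P[...,2]<.1);print(n,nm,m.sum(),np.median(P[m][:,2]) if m.any() else 0)
E
```

```text
[ 0.50608307 -0.13842751  0.23464713] [ 0.26553417  0.81388416 -0.44698579] 0.008581500648605906
start 424 [ 0.50905226 -0.13849245  0.08082131]
stop 435 [ 0.56599865 -0.24653557  0.09473513]
scene key 14 0.07593450876942498
scene rocker- 13 0.07296055784624023
scene rocker+ 11 0.08257743471722145
side key 7 0.07522553470381532
side rocker- 14 0.07329480960737833
side rocker+ 17 0.08292724397508033
```

The key is in, the rocker is on, the start button is out again and the hand is clear.

```bash
python3 -c "
from plant import manip
print(manip.hand_in())"
```

```text
the job is handed in; nothing more can be done
None
```

I set the rocker on, pushed the square key in, then pressed, held and released the round button in that order, and handed the job in with the hand clear; camera depths confirmed the controls' end states (the verdict itself was not shown).

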